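# Close the model trailer and unhitch it, tongue held up

## Task

The model trailer on the display board is loaded: first push its lid fully shut, then pull the red spring latch on the hitch sideways, towards the side of the lid's free edge (away from its hinges), and with it pulled lift the tongue off the ball. Finish while still holding the coupler raised about 50 mm above where it sat on the ball, steady, lid still shut; the program ends holding, nothing is let go. Leave the jars, the tape roll, the glue bottle and the screwdriver where they are.

Things in the scene. Friction and masses are not known exactly. Their poses are not given: they have to be found in the camera images.
- rig: Wooden display board, 270 x 450 x 15 mm, fixed to the table, carrying a large-scale model box trailer (wheels chocked) hitched to a fixed tow ball. Origin: centre of the board's underside; z up. At yaw 0 its axes are the world's. The trailer lies along the board's y: tongue towards -y, axle parallel to x. A small jar stands on the board beside the hitch, on the +x side.
- axle (a point): Middle of the trailer's axle, at (0, 120, 57) mm in the board's frame, 280 mm from the ball along y; the axle runs along the board's x. The whole trailer (box, lid, tongue, latch; about 1 kg plus load) can only tip about it. Wheels 84 mm in diameter, outer faces at x = +-109 mm.
- box_rim (a point): Centre of the mouth of the blue trailer box (150 mm along board x, 200 mm along y, 60 mm deep), at (0, 85, 130) mm in the board's frame. Shut lid's top: 136 mm above the table. The tongue bar, 20 mm wide, runs from the box along y at x = 0, its top 95 mm above the table.
- ball (a point): Centre of the 20 mm steel tow ball, fixed to the board at (0, -160, 75) mm in its frame. A square steel keeper plate 25 mm wide sits just under it; the latch's pawl hooks under this plate on the -x side and blocks any lift until the latch is pulled at least about 7 mm.
- coupler (a point): Point in the steel coupler at the tongue's end that coincides with the ball's centre while hitched; it rises 280 mm x joint value with the tongue. The coupler's top is 99 mm above the table while hitched.
- trailer (a joint): Tip angle of the trailer about its axle, rad: 0 = level, hitched; grows as the tongue is lifted, stop at 0.32. 0.18 rad lifts the coupler 50 mm. Tongue-heavy: it takes about 2 to 4 N upwards at the hitch to lift, and it falls back by itself when let go.
- latch (a joint): Travel of the spring latch on the coupler, m: 0 = closed, grows as the red paddle is pulled towards the board's -x (the side of the lid's free edge), stop at 0.012. The spring pulls back with about 2 N at 0 and 6 N at 12 mm, so it closes when let go.
- latch_grip (a point): Point in the red grip paddle that stands upright on the brass latch slide above the coupler. Paddle 14 mm (board x) by 26 mm (board y), 46 mm tall; this point is 20 mm below its top, 26 mm above its foot on the brass slide and, while hitched, 130 mm above the table. Axes like the board's; they tip with the trailer. The tongue may be lifted by it.
- lid (a joint): Angle of the light grey lid on its stiff hinge, rad: 0 = shut on the box, starts between 0.5 and 1.0 and stays where it is left. It takes about 2 N at the free edge to push it.
- lid_edge (a point): Point on the lid's outer (top) face, midway along the hinge direction, 135 mm from the hinge line and 20 mm short of the free edge. Lid plate 156 x 206 x 6 mm. z axis: the lid's outward normal (up when shut); x axis: from the free edge to the hinge.
- lid_hinge (a point): Middle of the lid's hinge line, which runs along the box's rim on the board's +x side (parallel to the board's y), 130 mm above the table and level with the lid's underside when shut. The lid swings up and over towards +x to open.
- thinner_jar: Small jar, 30 mm in diameter, 34 mm tall, yellow cap, standing on the board. Origin: centre of its foot. Leave alone.
- paint_green: Paint jar, 36 mm in diameter, 50 mm tall, green cap, on the table. Origin: centre of its foot. Leave alone.
- paint_orange: The same with an orange cap. Leave alone.
- tape_roll: Yellow tape roll, 68 mm across, 18 mm tall, lying flat. Origin: centre of its underside. Leave alone.
- screwdriver: Screwdriver, 180 mm long, lying on the grey cutting mat. Leave alone.
- glue_bottle: Glue bottle, 40 mm in diameter, 75 mm tall, on the cutting mat. Origin: centre of its foot. Leave alone.

How it is judged:
By the outcome, as a careful person would: the job done as asked, in the order asked, and still so for the second after the job is handed in, while the arm keeps its last pose, push and grip.
It also fails if it takes over 48 s, if anything falls off the work surface, if the arm or the gripper's body presses on something with over 40 N, if the wrist force passes 120 N, or if a joint passes its speed limit or range.

## Robot

A 6-joint arm with a two-finger parallel gripper is mounted at the origin on the work surface. World frame = base frame: x ahead of the robot, y to its left, z up, the work surface at z = 0. Lengths are in m, angles in rad, forces in N, time in s.
With the tool pointing down it reaches from about 0.25 to 0.775 m from the base axis. Payload 4 kg.
Tool frame: the origin (TCP) lies at the very end of the fingers, on their centre line; the grasp point (between the pads) lies 19 mm behind it; z points along the fingers, y is the direction in which the jaws open and shut (so a half turn about z gives the same grasp; the last joint's range is limited). The gripper opens to 85 mm and grips with 20 to 120 N. Pads are 22 mm wide; open, the fingers measure 114 mm over their backs; the gripper's body (76 mm by 85 mm) begins 54 mm behind the grasp point. The pads swing forward as they close: fully open they stand 13 mm farther back than shut.
Start: joints at [1.108, 0.087, 1.371, -0, 1.684, -0.103], TCP at [0.194, 0.515, 0.231] pointing down, gripper open.
Joint ranges: [-3.1, 3.1], [-0.76, 2.03], [0.27, 2.55], [-1.08, 4.22], [0.17, 2.65], [-2.57, 2.57]. Speed limits (rad/s): [2.79, 2.79, 3.14, 3.14, 3.14, 3.14].

## Interface

Orientations are given as a unit quaternion [w, x, y, z].
In Python, from plant import arm gives the robot as it stands.
- The arm moves only by the tool servo_tool, never from a script. Its argument "steps" is a list of rows, each an object with "dp": the shift along the tool's x, y, z in m, a list of three; "rot": the turn, a rotation vector about the tool's x, y, z in degrees, a list of three; "jaw": the opening, from 0 (shut) to 1 (fully open). A call has 1 to 10 rows; each row is the pose to reach, as a shift and turn from the pose commanded when the call began, along the tool's axes at that moment; what a row does not reach only later rows make up. A row lasts 1/8 s, in which the tool goes at most 62.5 mm and 10.7 degrees, less where a joint would pass 70% of its speed; a pose out of reach is approached as far as the arm can. A call with a gripper value outside its range is refused whole. The fingers move at their own pace and stop on an object; the grip force is fixed at half the most. Time passes only in rows, so rows that repeat a pose let the fingers close. It gives the time, the measured TCP pose, the force and the opening at its end, in the units of the state.
- arm.state(): the state, without advancing time (a new reading comes with each control period).
- arm.camera(name): name is "side" or "top" or "wrist"; returns a dict with "img" (420x560x3 uint8, blue, green, red), "fov_y" (degrees; the focal length in pixels is half the picture's height over the tangent of half this angle, whatever the lens; pixels are square), "cx", "cy" (the principal point, pixels), "k1" (the pictures are not rectified: a ray, as slopes to the right and down, at radius r is drawn at 1 + k1 r^2 times it, then the intrinsics apply), "rvec" (rotation vector, rad) and "tvec" (3), from world to camera coordinates, as OpenCV has them. Camera axes: x right, y down, z forward; pixel columns grow to the right and rows downward; lengths in m; the calibration is good to about 2 mm. A picture is of the moment at which its call begins. There is no depth.
- arm.close_job(): hands the job in, once; it reports no verdict.
Trained networks look in the newest picture that a camera, given by its name, has taken for a name from the list of things; names that differ only in an ending like _2 or _b are one class to them, and where a whole thing is asked for, a point or a joint stands for the part that bears it (a point fixed in the world has none). Each returns a list of dicts, best first, with "conf" (0 to 1); they miss things now and then, are a little off and sometimes report something else, mostly with a low value. They report only what shows in the picture. A call takes as long as a camera call.
- arm.search_frame(target, camera): "position" ([row, column] in pixels, amid what is visible of it).
- arm.place_of(target, camera): "position" ([row, column] in pixels: a listed point, or the origin of a listed thing).
The state is a dict: "time": time; "joint_pos": joint angles; "qvel": joint speeds; "joint_torque": joint torques, N m; "tcp_pos": TCP position; "orientation": TCP orientation; "ft_force": force on the tool from outside, world axes, zero at the start; "wrist_torque": the same for the moment, N m; "width": opening from 0.0 (shut) to 1.0 (fully open).
Only numpy, scipy, OpenCV 4.12 (cv2) and the standard library are available. Lean on these libraries where they do the work, as an engineer would, in place of code of your own. Each camera call takes 0.05 s, during which the arm holds its last target.

## Working session

There is one attempt and no reset: what is moved stays moved. The work goes in short steps, Python scripts to look and compute and a tool call to move; the robot and the scene stay as the last step left them, time stands still between calls to the robot, and variables do not carry over. Pictures are saved under pics/ and viewed, and the job is handed in when it is done.

Besides the shell and the picture viewer there is one more tool, called after "Request:" by a JSON object that holds its "api" and its "payload", one argument or row to a line. servo_tool: Moves the arm, as the interface text tells. Its arguments: {"type":"object","properties":{"steps":{"type":"array"}},"required":["steps"]}

```bash
mkdir -p pics; ls
cat > h.py <<'E'
import numpy as np, cv2, json
from scipy.spatial.transform import Rotation as R
from plant import arm
def K(c):
    f=210/np.tan(np.radians(c['fov_y'])/2)
    return np.array([[f,0,c['cx']],[0,f,c['cy']],[0,0,1]]), np.array([c['k1'],0,0,0,0.])
def ray(c,rc):
    k,d=K(c)
    p=cv2.undistortPoints(np.array([[[rc[1],rc[0]]]],float),k,d)[0,0]
    Rm=cv2.Rodrigues(np.array(c['rvec'],float))[0]; t=np.array(c['tvec'],float).ravel()
    return -Rm.T@t, Rm.T@np.array([p[0],p[1],1])
def atz(c,rc,z):
    o,d=ray(c,rc); return o+d*(z-o[2])/d[2]
def proj(c,P):
    k,d=K(c); q=cv2.projectPoints(np.array(P,float).reshape(-1,3),np.array(c['rvec'],float),np.array(c['tvec'],float),k,d)[0].reshape(-1,2)
    return q[:,::-1]
def tri(cs):
    A=np.zeros((3,3));b=np.zeros(3)
    for c,rc in cs:
        o,d=ray(c,rc); d=d/np.linalg.norm(d); M=np.eye(3)-np.outer(d,d); A+=M;b+=M@o
    x=np.linalg.solve(A,b); res=[]
    for c,rc in cs:
        res.append(np.linalg.norm(proj(c,x)[0]-rc))
    return x,res
E
cat > a.py <<'E'
from h import *
cams={}
for n in ['side','top','wrist']:
    c=arm.camera(n); cams[n]=c; cv2.imwrite(f'pics/{n}0.png',c['img'])
    print(n,c['fov_y'],c['k1'],ray(c,(210,280)))
    for t in ['rig','axle','box_rim','ball','coupler','latch_grip','lid_edge','lid_hinge','thinner_jar','paint_green','paint_orange','tape_roll','glue_bottle','screwdriver']:
        r=arm.place_of(t,n)
        print(t,[(np.round(x['position']).tolist(),round(x['conf'],2)) for x in r[:2]])
import pickle; pickle.dump(cams,open('c0.pkl','wb'))
print(arm.state())
E
python3 a.py
```

```text
pics
side 45.24783097449324 -0.06874404847716573 (array([-0.07031244, -0.94400787,  0.86974996]), array([ 0.44351302,  0.7075862 , -0.55013096]))
rig [([239.0, 281.0], 0.97)]
axle [([211.0, 244.0], 0.78)]
box_rim [([194.0, 253.0], 0.68)]
ball [([237.0, 327.0], 0.9)]
coupler [([235.0, 329.0], 0.62)]
latch_grip []
lid_edge [([166.0, 248.0], 0.82)]
lid_hinge [([182.0, 269.0], 0.97), ([186.0, 181.0], 0.46)]
thinner_jar [([191.0, 252.0], 0.61), ([234.0, 334.0], 0.4)]
paint_green [([356.0, 399.0], 0.7), ([238.0, 328.0], 0.68)]
paint_orange [([399.0, 341.0], 0.82)]
tape_roll [([338.0, 430.0], 0.78)]
glue_bottle [([356.0, 398.0], 0.62)]
screwdriver [([188.0, 182.0], 0.45)]
top 56.72728047945397 0.0006966434830900002 (array([0.39252552, 0.01770597, 1.27102133]), array([ 0.14471852,  0.01415923, -0.98937904]))
rig [([221.0, 274.0], 0.75)]
axle [([231.0, 240.0], 0.57)]
box_rim [([220.0, 247.0], 0.74)]
ball [([197.0, 321.0], 0.66)]
coupler [([199.0, 323.0], 0.74)]
latch_grip [([196.0, 325.0], 0.44), ([224.0, 248.0], 0.15)]
lid_edge [([228.0, 247.0], 0.66), ([199.0, 322.0], 0.51)]
lid_hinge [([20
[... 576 characters left out ...]
[364.0, 322.0], 0.58)]
{'time': 2.25, 'joint_pos': array([ 1.10785013e+00,  8.72279502e-02,  1.37070945e+00, -1.24698419e-05,
        1.68357365e+00, -1.03112828e-01]), 'qvel': array([ 0.00063021,  0.00048409, -0.00075765,  0.00081841,  0.0010491 ,
       -0.00127763]), 'joint_torque': array([ 3.17180711e-04, -3.51715493e+01, -3.13452423e+01, -9.24464916e-05,
        4.44325397e-04, -3.64410965e-06]), 'tcp_pos': array([0.19369005, 0.51479059, 0.23132078]), 'orientation': array([1.73425879e-05, 1.78948293e-01, 9.83858479e-01, 3.74457030e-05]), 'ft_force': array([-0.94492188, -0.45193639, -0.46067365]), 'wrist_torque': array([-0.04856567,  0.01610742, -0.02133634]), 'width': 0.998212894628184}
```

View pics/top0.png

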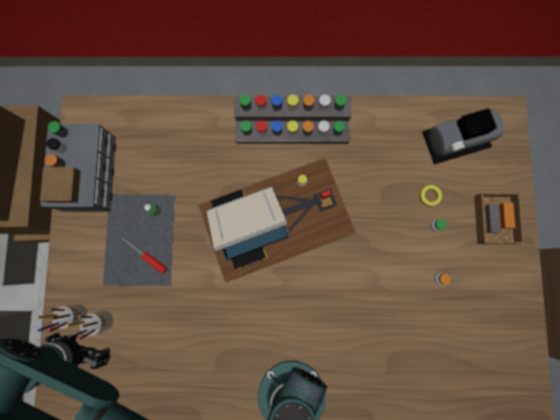

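View pics/side0.png

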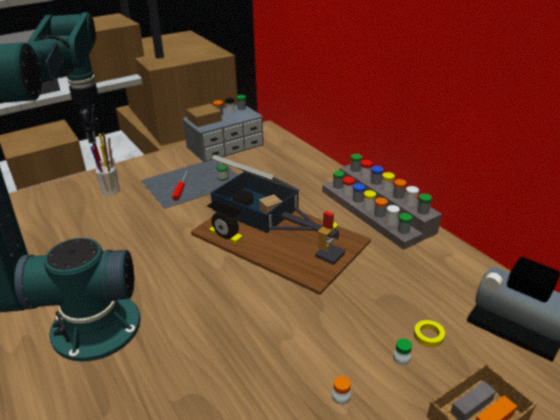

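Run:
```python
import cv2
a=cv2.imread('pics/top0.png')[140:300,160:370]; cv2.imwrite('pics/top0z.png',cv2.resize(a,None,fx=3.7,fy=3.7,interpolation=cv2.INTER_CUBIC))
a=cv2.imread('pics/side0.png')[120:320,160:420]; cv2.imwrite('pics/side0z.png',cv2.resize(a,None,fx=3,fy=3,interpolation=cv2.INTER_CUBIC))
```

```text
(no output)
```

View pics/top0z.png

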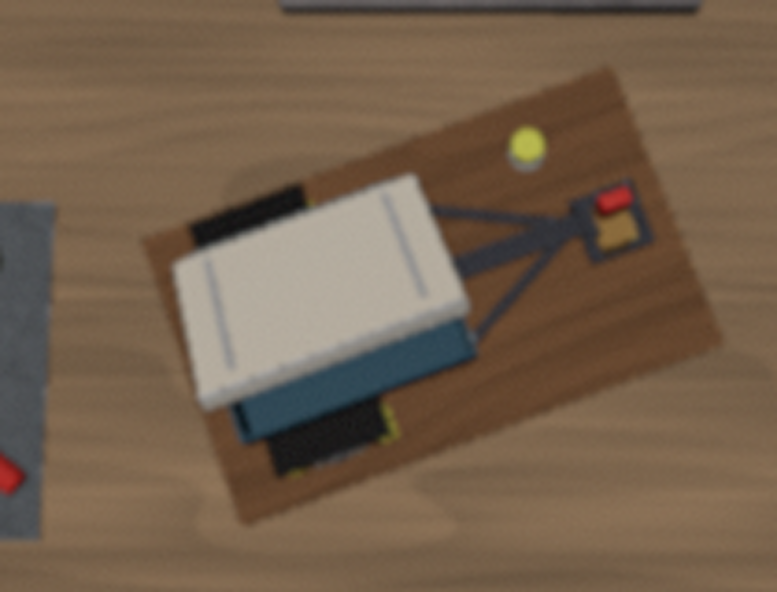

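View pics/side0z.png

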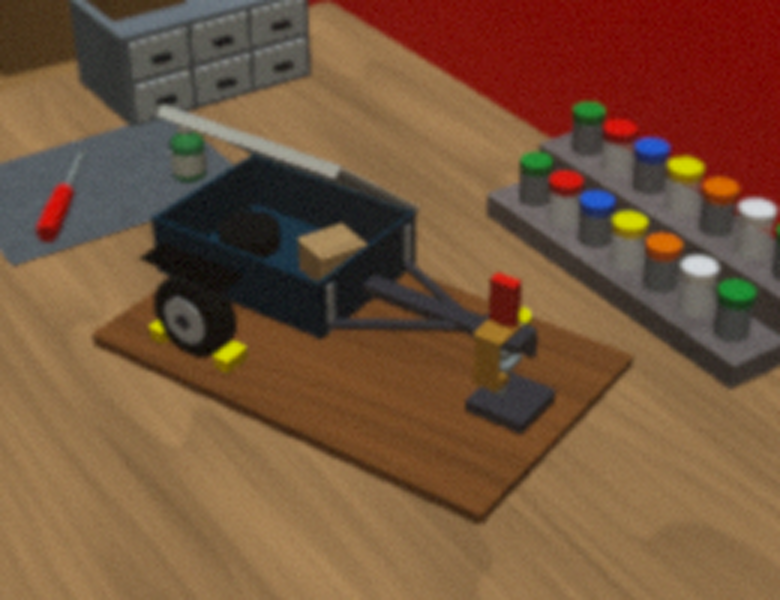

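```bash
cat > fit.py <<'E'
from h import *
import pickle
from scipy.optimize import least_squares
cs=pickle.load(open('c0.pkl','rb'))
T=lambda p:(p[1]/3.7+140,p[0]/3.7+160)
S=lambda p:(p[1]/3+120,p[0]/3+160)
obs=[('top',T((143,238)),(.135,.225)),('top',T((608,67)),(.135,-.225)),('top',T((722,342)),(-.135,-.225)),('top',T((245,523)),(-.135,.225)),
('side',S((94,335)),(-.135,.225)),('side',S((480,520)),(-.135,-.225)),('side',S((631,358)),(.135,-.225))]
def f(v):
    r=[]
    for n,rc,(a,b) in obs:
        c,s=np.cos(v[2]),np.sin(v[2]); P=[v[0]+c*a-s*b,v[1]+s*a+c*b,.015]
        r+=list(proj(cs[n],P)[0]-rc)
    return np.array(r)
s=least_squares(f,[.5,0.03,.35]); print(s.x,np.degrees(s.x[2]),s.fun.round(1).reshape(-1,2).tolist())
v=s.x
def W(P):
    c,s_=np.cos(v[2]),np.sin(v[2]); P=np.array(P,float); return np.array([v[0]+c*P[0]-s_*P[1],v[1]+s_*P[0]+c*P[1],P[2]])
if __name__=='__main__':
    for n,P in dict(ball=(0,-.16,.075),axle=(0,.12,.057),hinge=(.0775,.085,.13),hingeA=(.075,.085,.13)).items():
        print(n,W(P).round(4),[ (k,proj(cs[k],W(P))[0].round(0)) for k in ('top','side')])
    a=.0,
    for x in (.0,.01,.02): print('grip',x,W((x,-.16,.13)).round(4),[ (k,proj(cs[k],W((x,-.16,.156)))[0].round(0)) for k in ('top','side')])
    for L in (.5,.6,.7,.8,.9,1.):
        for yy in(-.018,.188): 
          P=W((.075-.155*np.cos(L),yy,.13+.155*np.sin(L))); print(L,yy,P.round(3),[ (k,proj(cs[k],P)[0].round(0)) for k in ('top','side')])
    np.save('v.npy',v)
E
python3 fit.py
```

```text
[0.54762694 0.04693063 0.36328962] 20.814961681277413 [[0.0, -0.8], [-0.8, 1.5], [0.8, 1.2], [1.4, -1.2], [-0.5, -1.1], [-1.2, 0.4], [-0.7, 1.5]]
ball [ 0.6045 -0.1026  0.075 ] [('top', array([198., 324.])), ('side', array([237., 328.]))]
axle [0.505  0.1591 0.057 ] [('top', array([230., 240.])), ('side', array([210., 247.]))]
hinge [0.5899 0.1539 0.13  ] [('top', array([200., 240.])), ('side', array([181., 271.]))]
hingeA [0.5875 0.153  0.13  ] [('top', array([200., 240.])), ('side', array([181., 271.]))]
grip 0.0 [ 0.6045 -0.1026  0.13  ] [('top', array([194., 327.])), ('side', array([212., 329.]))]
grip 0.01 [ 0.6138 -0.0991  0.13  ] [('top', array([190., 326.])), ('side', array([210., 331.]))]
grip 0.02 [ 0.6232 -0.0955  0.13  ] [('top', array([187., 324.])), ('side', array([208., 333.]))]
0.5 -0.018 [0.497 0.008 0.204] [('top', array([229., 289.])), ('side', array([189., 270.]))]
0.5 0.188 [0.424 0.201 0.204] [('top', array([255., 218.])), ('side', array([167., 211.]))]
0.6 -0.018 [0.505 0.011 0.218] [('top', array([225., 288.])), ('side', array([183., 271.]))]
0.6 0.188 [0.431 0.204 0.218] [('top', array([252., 216.])), ('side', array([162., 212.]))]
0.7 -0.018 [0.513 0.015 0.23 ] [('top', array([222., 287.])), ('side', array([178., 274.]))]
0.7 0.188 [0.44  0.207 0.23 ] [('top', array([248., 214.])), ('side', array([157., 214.]))]
0.8 -0.018 [0.523 0.018 0.241] [('top', array([217., 285.])), ('side', array([172., 276.]))]
0.8 0.188 [0.45  0.211 0.241] [('top', array([245., 212.])), ('side', array([152., 216.]))]
0.9 -0.018 [0.534 0.023 0.251] [('top', array([213., 284.])), ('side', array([167., 279.]))]
0.9 0.188 [0.461 0.215 0.251] [('top', array([240., 210.])), ('side', array([147., 219.]))]
1.0 -0.018 [0.546 0.027 0.26 ] [('top', array([208., 282.])), ('side', array([162., 281.]))]
1.0 0.188 [0.473 0.22  0.26 ] [('top', array([235., 208.])), ('side', array([142., 222.]))]
```

```bash
cat > go.py <<'E'
from h import *
v=np.load('v.npy')
def W(P):
    c,s_=np.cos(v[2]),np.sin(v[2]); P=np.array(P,float); return np.array([v[0]+c*P[0]-s_*P[1],v[1]+s_*P[0]+c*P[1],P[2]])
Rb=R.from_euler('z',v[2])
def B(p):
    p=np.array(p,float); q=Rb.inv().apply([p[0]-v[0],p[1]-v[1],0]); return np.array([q[0],q[1],p[2]])
# tool down, tool y along +board x ; tip = extra rotation about board x
def tool(sign=1,tip=0):
    M=np.array([[0,sign,0],[sign,0,0],[0,0,-1]],float)
    return Rb*R.from_euler('x',-tip)*R.from_matrix(M)
def now():
    s=arm.state(); q=s['orientation']; return s,np.array(s['tcp_pos']),R.from_quat([q[1],q[2],q[3],q[0]])
def rel(Pw,Rt):
    s,p,r=now()
    print('dp',r.inv().apply(Pw-p).round(4),'rot',np.degrees((r.inv()*Rt).as_rotvec()).round(2),'board',B(p).round(4),'F',np.round(s['ft_force'],2),'w',round(s['width'],3),'t',round(s['time'],2))
E
python3 - <<'E'
from go import *
rel(W((-.025,.085,.29)),tool(1))
rel(W((-.025,.085,.29)),tool(-1))
c=__import__('pickle').load(open('c0.pkl','rb'))['top']
print('jar',B(atz(c,(146/3.7+140,527/3.7+160),.049)))
E
```

```text
dp [-0.421  -0.2661 -0.0587] rot [ 0.   -0.   48.57] board [-0.1646  0.5631  0.2313] F [-0.94 -0.45 -0.46] w 0.998 t 2.25
dp [-0.421  -0.2661 -0.0587] rot [ 0.0000e+00  1.0000e-02 -1.3143e+02] board [-0.1646  0.5631  0.2313] F [-0.94 -0.45 -0.46] w 0.998 t 2.25
jar [ 0.08545618 -0.12141102  0.049     ]
```

Request:
{"api": "servo_tool", "payload": {
  "steps": [
    {"dp":[-0.421,-0.266,-0.059],"rot":[0,0,48.6],"jaw":0},
    {"dp":[-0.421,-0.266,-0.059],"rot":[0,0,48.6],"jaw":0},
    {"dp":[-0.421,-0.266,-0.059],"rot":[0,0,48.6],"jaw":0},
    {"dp":[-0.421,-0.266,-0.059],"rot":[0,0,48.6],"jaw":0},
    {"dp":[-0.421,-0.266,-0.059],"rot":[0,0,48.6],"jaw":0},
    {"dp":[-0.421,-0.266,-0.059],"rot":[0,0,48.6],"jaw":0},
    {"dp":[-0.421,-0.266,-0.059],"rot":[0,0,48.6],"jaw":0},
    {"dp":[-0.421,-0.266,-0.059],"rot":[0,0,48.6],"jaw":0},
    {"dp":[-0.421,-0.266,-0.059],"rot":[0,0,48.6],"jaw":0},
    {"dp":[-0.421,-0.266,-0.059],"rot":[0,0,48.6],"jaw":0}
  ]
}}

```text
time: 3.5
tcp_pos: [0.4939, 0.1177, 0.2901]
orientation: [-0.0, 0.568, 0.823, 0.0]
ft_force: [-0.8, 1.0, -0.3]
width: -0.005
```

Run:
```python
from go import *
rel(W((-.025,.085,.15)),tool(1))
```

```text
dp [-0.0004  0.0002  0.1401] rot [-0.02 -0.05 -0.06] board [-0.0251  0.0853  0.2901] F [-0.75  0.99 -0.26] w -0.005 t 3.5
```

Request:
{"api": "servo_tool", "payload": {
  "steps": [
    {"dp":[0,0,0.055],"rot":[0,0,0],"jaw":0},
    {"dp":[0,0,0.065],"rot":[0,0,0],"jaw":0},
    {"dp":[0,0,0.075],"rot":[0,0,0],"jaw":0},
    {"dp":[0,0,0.085],"rot":[0,0,0],"jaw":0},
    {"dp":[0,0,0.095],"rot":[0,0,0],"jaw":0},
    {"dp":[0,0,0.105],"rot":[0,0,0],"jaw":0},
    {"dp":[0,0,0.115],"rot":[0,0,0],"jaw":0},
    {"dp":[0,0,0.125],"rot":[0,0,0],"jaw":0},
    {"dp":[0,0,0.135],"rot":[0,0,0],"jaw":0},
    {"dp":[0,0,0.142],"rot":[0,0,0],"jaw":0}
  ]
}}

```text
time: 4.75
tcp_pos: [0.4937, 0.1175, 0.1473]
orientation: [-0.0, 0.568, 0.823, -0.0]
ft_force: [-0.3, -0.4, 1.6]
width: -0.0
```

Run:
```python
from go import *
c=arm.camera('side');cv2.imwrite('pics/side1.png',cv2.resize(c['img'][120:320,160:420],None,fx=3,fy=3))
rel(W((-.025,.085,.135)),tool(1))
```

```text
dp [-0.0003  0.0007  0.0114] rot [-0.13 -0.04 -0.03] board [-0.0257  0.0852  0.1464] F [ 0.22  0.43 -0.24] w -0.001 t 4.8
```

View pics/side1.png

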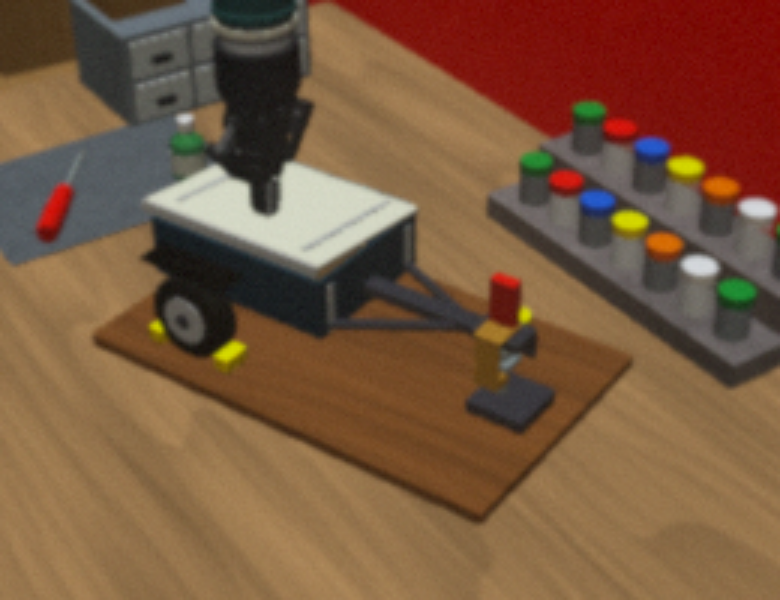

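Request:
{"api": "servo_tool", "payload": {
  "steps": [
    {"dp":[0,0,0.004],"rot":[0,0,0],"jaw":0},
    {"dp":[0,0,0.008],"rot":[0,0,0],"jaw":0},
    {"dp":[0,0,0.011],"rot":[0,0,0],"jaw":0},
    {"dp":[0,0,0.012],"rot":[0,0,0],"jaw":0},
    {"dp":[0,0,0.013],"rot":[0,0,0],"jaw":0},
    {"dp":[0,0,0.013],"rot":[0,0,0],"jaw":0}
  ]
}}

```text
time: 5.55
tcp_pos: [0.4941, 0.1176, 0.136]
orientation: [0.0, 0.568, 0.823, 0.0]
ft_force: [-2.1, -0.8, 4.9]
width: 0.001
```

Request:
{"api": "servo_tool", "payload": {
  "steps": [
    {"dp":[0,0,0.001],"rot":[0,0,0],"jaw":0},
    {"dp":[0,0,0.002],"rot":[0,0,0],"jaw":0},
    {"dp":[0,0,0.002],"rot":[0,0,0],"jaw":0}
  ]
}}

```text
time: 5.92
tcp_pos: [0.4942, 0.1176, 0.1359]
orientation: [0.001, 0.568, 0.823, 0.0]
ft_force: [-5.6, -1.6, 11.8]
width: 0.005
```

Run:
```python
from go import *
rel(W((0,-.16,.2)),tool(1))
```

```text
dp [-0.2451  0.0251 -0.064 ] rot [ 0.08  0.03 -0.02] board [-0.0249  0.0851  0.1359] F [-5.65 -1.63 11.82] w 0.005 t 5.92
```

Request:
{"api": "servo_tool", "payload": {
  "steps": [
    {"dp":[0,0,-0.05],"rot":[0,0,0],"jaw":0.55},
    {"dp":[-0.03,0.005,-0.067],"rot":[0,0,0],"jaw":0.55},
    {"dp":[-0.09,0.01,-0.067],"rot":[0,0,0],"jaw":0.55},
    {"dp":[-0.15,0.015,-0.067],"rot":[0,0,0],"jaw":0.55},
    {"dp":[-0.2,0.02,-0.067],"rot":[0,0,0],"jaw":0.55},
    {"dp":[-0.245,0.025,-0.067],"rot":[0,0,0],"jaw":0.55},
    {"dp":[-0.245,0.025,-0.067],"rot":[0,0,0],"jaw":0.55},
    {"dp":[-0.245,0.025,-0.067],"rot":[0,0,0],"jaw":0.55}
  ]
}}

```text
time: 6.92
tcp_pos: [0.6042, -0.1022, 0.1996]
orientation: [-0.001, 0.568, 0.823, 0.0]
ft_force: [-0.5, 0.5, 1.1]
width: 0.55
```

Run:
```python
from go import *
for n in ('side','top','wrist'):
    c=arm.camera(n);im=c['img']
    pts=[W((a,-.16+b,.15)) for a in(-.007,.007) for b in(-.013,.013)]
    if n=='side': im=cv2.resize(im[120:320,200:460],None,fx=3,fy=3)
    cv2.imwrite(f'pics/{n}2.png',im)
    print(n,proj(c,pts).round(0).tolist())
rel(W((0,-.16,.112)),tool(1))
```

```text
side [[216.0, 332.0], [213.0, 323.0], [214.0, 335.0], [211.0, 326.0]]
top [[195.0, 332.0], [198.0, 323.0], [190.0, 330.0], [193.0, 322.0]]
wrist [[257.0, 268.0], [215.0, 268.0], [257.0, 292.0], [215.0, 292.0]]
dp [-0.0014 -0.0002  0.0885] rot [ 0.02 -0.01  0.07] board [ 1.000e-04 -1.586e-01  2.005e-01] F [0.32 0.35 0.07] w 0.545 t 7.08
```

View pics/side2.png

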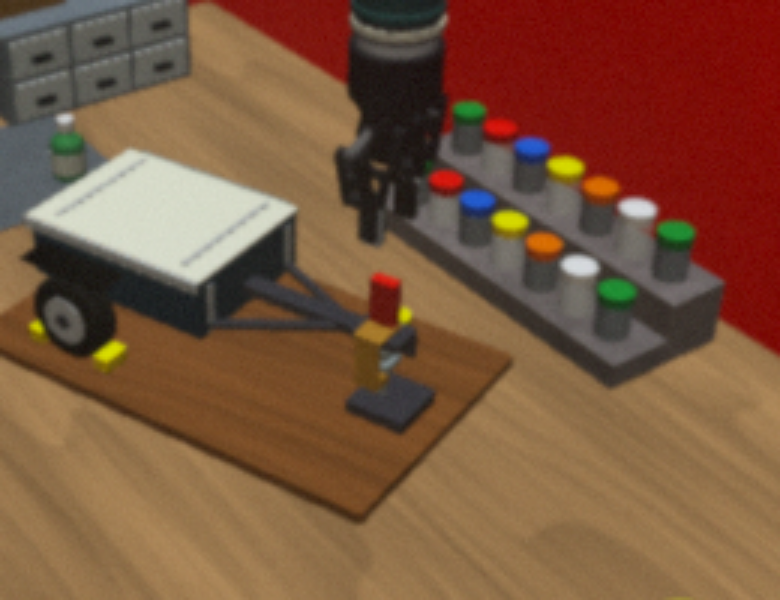

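View pics/wrist2.png

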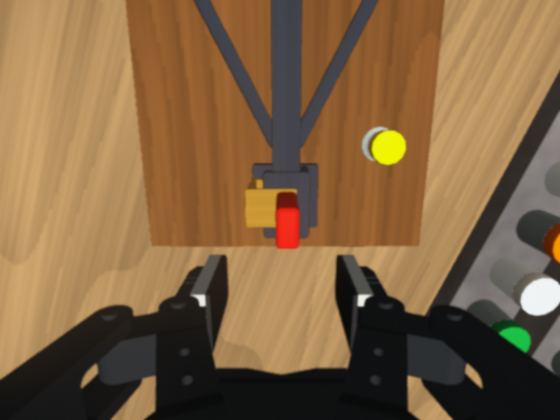

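Run:
```python
from go import *
c=arm.camera('wrist');im=c['img'].astype(int)
m=(im[...,2]>225)&(im[...,1]<70)&(im[...,0]<70)
m[:, :250]=0;m[:,320:]=0;m[:190]=0;m[260:]=0
ys,xs=np.nonzero(m);print(ys.min(),ys.max(),xs.min(),xs.max(),ys.mean(),xs.mean())
cv2.imwrite('pics/wz.png',cv2.resize(c['img'][150:270,220:350],None,fx=5,fy=5,interpolation=cv2.INTER_NEAREST))
print(B(atz(c,(ys.mean(),xs.mean()),.15)))
for rc in ((208,276),(208,299),(247,276),(247,299)): print(B(atz(c,rc,.15)))
```

```text
209 247 278 297 228.2200825309491 287.2696011004127
[ 0.00422276 -0.15491933  0.15      ]
[-0.00229824 -0.14273639  0.15      ]
[ 0.01085174 -0.14271776  0.15      ]
[-0.00235342 -0.16661961  0.15      ]
[ 0.01122258 -0.16660319  0.15      ]
```

View pics/wz.png

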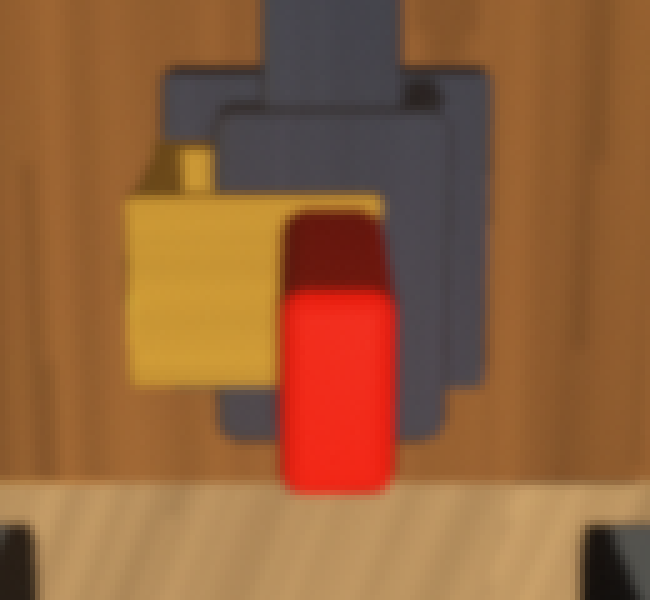

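Run:
```python
from go import *
rel(W((.0035,-.156,.114)),tool(1))
c=arm.camera('wrist'); s,p,r=now(); print(proj(c,p),proj(c,p-r.apply([0,0,.01])))
```

```text
dp [0.0026 0.0033 0.0866] rot [0.03 0.   0.07] board [ 2.000e-04 -1.587e-01  2.006e-01] F [0.47 0.2  0.58] w 0.55 t 7.12
[[272.81289751 280.05714412]] [[283.4130602  279.99785064]]
```

Request:
{"api": "servo_tool", "payload": {
  "steps": [
    {"dp":[0.003,0.003,0.03],"rot":[0,0,0],"jaw":0.55},
    {"dp":[0.003,0.003,0.05],"rot":[0,0,0],"jaw":0.55},
    {"dp":[0.003,0.003,0.07],"rot":[0,0,0],"jaw":0.55},
    {"dp":[0.003,0.003,0.085],"rot":[0,0,0],"jaw":0.55},
    {"dp":[0.003,0.003,0.086],"rot":[0,0,0],"jaw":0.55}
  ]
}}

```text
time: 7.8
tcp_pos: [0.6052, -0.0981, 0.1129]
orientation: [-0.001, 0.568, 0.823, -0.0]
ft_force: [0.5, 0.2, -0.8]
width: 0.553
```

Run:
```python
from go import *
for n in ('side','wrist'):
    c=arm.camera(n);im=c['img']
    if n=='side': im=cv2.resize(im[150:270,270:400],None,fx=4.5,fy=4.5)
    cv2.imwrite(f'pics/{n}3.png',im)
rel(W((.0035,-.156,.114)),tool(1))
```

```text
dp [0.0009 0.0003 0.0008] rot [ 0.04  0.02 -0.01] board [ 0.0032 -0.1569  0.1148] F [ 1.01  0.56 -0.15] w 0.554 t 7.9
```

View pics/side3.png

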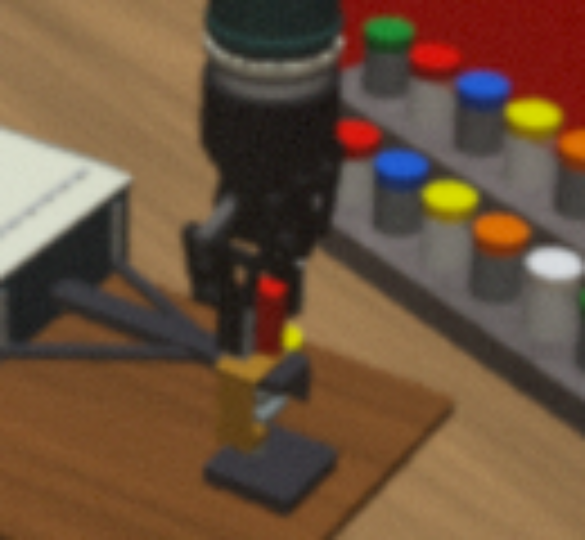

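View pics/wrist3.png

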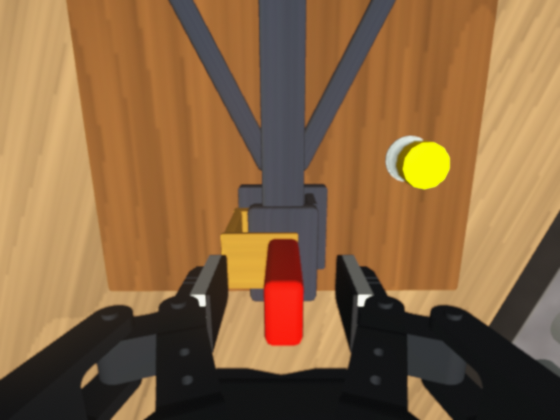

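Request:
{"api": "servo_tool", "payload": {
  "steps": [
    {"dp":[0,0,0],"rot":[0,0,0],"jaw":0},
    {"dp":[0,0,0],"rot":[0,0,0],"jaw":0},
    {"dp":[0,0,0],"rot":[0,0,0],"jaw":0},
    {"dp":[0,0,0],"rot":[0,0,0],"jaw":0},
    {"dp":[0,0,0],"rot":[0,0,0],"jaw":0},
    {"dp":[0,0,0],"rot":[0,0,0],"jaw":0}
  ]
}}

```text
time: 8.65
tcp_pos: [0.6068, -0.0988, 0.1155]
orientation: [0.001, 0.568, 0.823, 0.0]
ft_force: [-0.1, 1.2, 5.7]
width: 0.153
```

Request:
{"api": "servo_tool", "payload": {
  "steps": [
    {"dp":[0,-0.003,-0.001],"rot":[0,0,0],"jaw":0},
    {"dp":[0,-0.006,-0.001],"rot":[0,0,0],"jaw":0},
    {"dp":[0,-0.009,-0.001],"rot":[0,0,0],"jaw":0},
    {"dp":[0,-0.011,-0.001],"rot":[0,0,0],"jaw":0},
    {"dp":[0,-0.012,-0.001],"rot":[0,0,0],"jaw":0},
    {"dp":[0,-0.012,-0.001],"rot":[0,0,0],"jaw":0}
  ]
}}

```text
time: 9.4
tcp_pos: [0.596, -0.1029, 0.1155]
orientation: [0.001, 0.568, 0.823, 0.001]
ft_force: [6.0, 1.0, 1.4]
width: 0.154
```

Run:
```python
from go import *
s,p,r=now()
print('before',B((0.6068, -0.0988, 0.1155)),'now',B(p),'F board',Rb.inv().apply(s['ft_force']),s['wrist_torque'])
for n in ('side','wrist'):
    c=arm.camera(n);im=c['img']
    if n=='side': im=cv2.resize(im[150:270,270:400],None,fx=4.5,fy=4.5)
    cv2.imwrite(f'pics/{n}4.png',im)
```

```text
before [ 0.00352548 -0.15724642  0.1155    ] now [-0.00805308 -0.15728392  0.11553182] F board [ 6.01437673 -1.17772446  1.41643392] [ 0.0599296  -1.02370837  0.14197046]
```

View pics/wrist4.png

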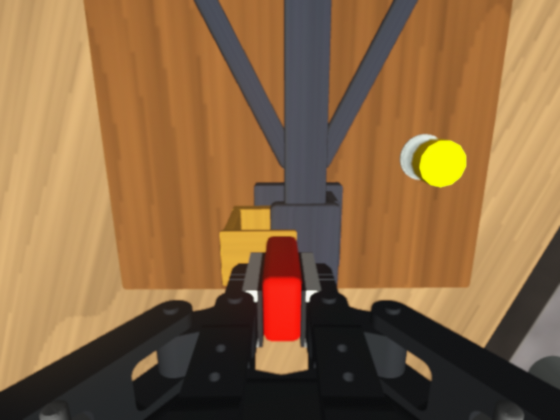

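View pics/side4.png

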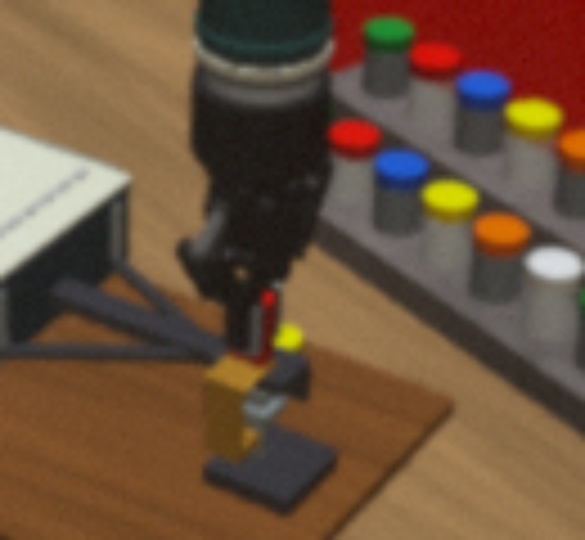

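Run:
```python
from go import *
y,z=-.282,.0585
for t in (.03,.06,.09,.12,.15,.18):
    c,s=np.cos(t),np.sin(t); print(t,round(y*c+z*s-y,4),round(-(-y*s+z*c-z),4),round(np.degrees(t),2))
rr=tool(1).inv()*tool(1,.18); print(np.degrees(rr.as_rotvec()))
```

```text
0.03 0.0019 -0.0084 1.72
0.06 0.004 -0.0168 3.44
0.09 0.0064 -0.0251 5.16
0.12 0.009 -0.0333 6.88
0.15 0.0119 -0.0415 8.59
0.18 0.015 -0.0495 10.31
[-1.59242625e-15 -1.03132403e+01  0.00000000e+00]
```

Request:
{"api": "servo_tool", "payload": {
  "steps": [
    {"dp":[0.001,0,-0.0042],"rot":[0,-0.86,0],"jaw":0},
    {"dp":[0.0019,0,-0.0084],"rot":[0,-1.72,0],"jaw":0},
    {"dp":[0.003,0,-0.0126],"rot":[0,-2.6,0],"jaw":0},
    {"dp":[0.004,0,-0.0168],"rot":[0,-3.44,0],"jaw":0}
  ]
}}

```text
time: 10.0
tcp_pos: [0.5943, -0.0995, 0.1315]
orientation: [0.026, 0.568, 0.823, -0.017]
ft_force: [6.7, -0.4, -2.2]
width: 0.154
```

Run:
```python
from go import *
s,p,r=now()
print('now',B(p),'F board',Rb.inv().apply(s['ft_force']),s['wrist_torque'])
for n in ('side',):
    c=arm.camera(n);im=c['img']
    if n=='side': im=cv2.resize(im[150:270,270:400],None,fx=4.5,fy=4.5)
    cv2.imwrite(f'pics/{n}5.png',im)
```

```text
now [-0.00843117 -0.15348081  0.13146557] F board [ 6.07551471 -2.74966878 -2.15344171] [ 0.03090017 -1.15116218  0.10993915]
```

View pics/side5.png

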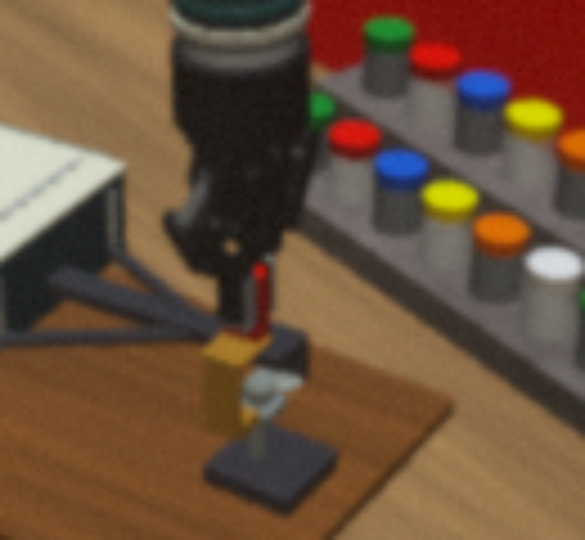

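Request:
{"api": "servo_tool", "payload": {
  "steps": [
    {"dp":[0.001,0,-0.0042],"rot":[0,-0.86,0],"jaw":0},
    {"dp":[0.0019,0,-0.0084],"rot":[0,-1.72,0],"jaw":0},
    {"dp":[0.003,0,-0.0126],"rot":[0,-2.6,0],"jaw":0},
    {"dp":[0.004,0,-0.0168],"rot":[0,-3.44,0],"jaw":0},
    {"dp":[0.0052,0,-0.021],"rot":[0,-4.3,0],"jaw":0},
    {"dp":[0.0064,0,-0.0251],"rot":[0,-5.16,0],"jaw":0},
    {"dp":[0.0077,0,-0.0292],"rot":[0,-6.02,0],"jaw":0},
    {"dp":[0.009,0,-0.0333],"rot":[0,-6.88,0],"jaw":0},
    {"dp":[0.009,0,-0.0333],"rot":[0,-6.88,0],"jaw":0},
    {"dp":[0.009,0,-0.0333],"rot":[0,-6.88,0],"jaw":0}
  ]
}}

```text
time: 11.3
tcp_pos: [0.5904, -0.0893, 0.1642]
orientation: [0.075, 0.566, 0.82, -0.051]
ft_force: [7.2, -0.6, -1.0]
width: 0.155
```

Run:
```python
from go import *
s,p,r=now()
print('now',B(p),'F board',Rb.inv().apply(s['ft_force']),s['wrist_torque'],s['width'],s['time'])
print('tilt',np.degrees((tool(1).inv()*r).as_rotvec()))
cs={}
for n in ('side','wrist','top'):
    c=arm.camera(n);im=c['img'];cs[n]=c
    for t in ('coupler','latch_grip','lid_edge'): print(n,t,[(np.round(x['position']).tolist(),round(x['conf'],2)) for x in arm.place_of(t,n)[:2]])
    if n=='side': im=cv2.resize(im[120:300,180:420],None,fx=3.2,fy=3.2)
    cv2.imwrite(f'pics/{n}6.png',im)
for t in (0,.16,.18,.2):
    y,z=-.28,.018; yy=.125+y*np.cos(t)+z*np.sin(t); zz=.057-y*np.sin(t)+z*np.cos(t)
    print(t,[(n,proj(cs[n],W((.003,yy,zz)))[0].round(0).tolist()) for n in ('side','top')])
```

```text
now [-0.00836826 -0.14251634  0.16424192] F board [ 6.50408528 -3.08934408 -0.99404147] [ 0.11848523 -1.05482734  0.24305886] 0.1549751930558987 11.3
tilt [ -0.10646731 -10.39003276   0.01606298]
side coupler [([220.0, 326.0], 0.96)]
side latch_grip [([202.0, 322.0], 0.67)]
side lid_edge [([195.0, 236.0], 0.8)]
wrist coupler [([239.0, 303.0], 0.69)]
wrist latch_grip [([285.0, 280.0], 0.81)]
wrist lid_edge []
top coupler []
top latch_grip [([224.0, 434.0], 0.51)]
top lid_edge [([244.0, 251.0], 0.79), ([225.0, 244.0], 0.41)]
0 [('side', [236.0, 327.0]), ('top', [198.0, 322.0])]
0.16 [('side', [221.0, 325.0]), ('top', [196.0, 322.0])]
0.18 [('side', [219.0, 325.0]), ('top', [196.0, 321.0])]
0.2 [('side', [218.0, 325.0]), ('top', [196.0, 321.0])]
```

View pics/side6.png

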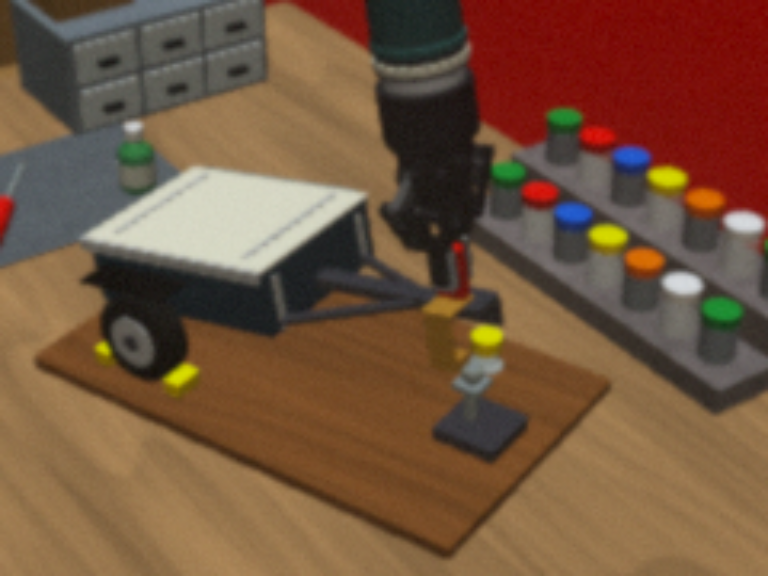

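View pics/wrist6.png

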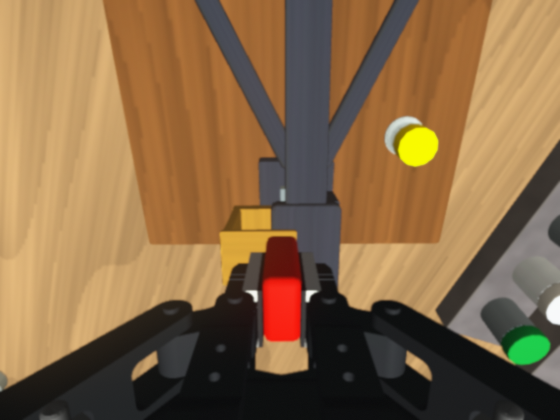

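Request:
{"api": "servo_tool", "payload": {
  "steps": [
    {"dp":[0,0,-0.0005],"rot":[0,0,0],"jaw":0},
    {"dp":[0,0,-0.0005],"rot":[0,0,0],"jaw":0},
    {"dp":[0,0,-0.0005],"rot":[0,0,0],"jaw":0},
    {"dp":[0,0,-0.0005],"rot":[0,0,0],"jaw":0},
    {"dp":[0,0,-0.0005],"rot":[0,0,0],"jaw":0},
    {"dp":[0,0,-0.0005],"rot":[0,0,0],"jaw":0}
  ]
}}

```text
time: 12.65
tcp_pos: [0.5904, -0.0892, 0.1645]
orientation: [0.075, 0.566, 0.82, -0.051]
ft_force: [6.4, -0.3, -2.1]
width: 0.157
```

Run:
```python
from go import *
s,p,r=now()
print('now',B(p),'F board',Rb.inv().apply(s['ft_force']),s['width'],abs(s['qvel']).max())
c=arm.camera('side');cv2.imwrite('pics/side7.png',cv2.resize(c['img'][120:300,180:420],None,fx=3.2,fy=3.2))
print(arm.close_job())
```

```text
now [-0.00843148 -0.14242598  0.16450256] F board [ 5.92428017 -2.54771071 -2.09799605] 0.15670098974814708 0.0018689192833130966
the job is handed in; nothing more can be done
None
```

View pics/side7.png

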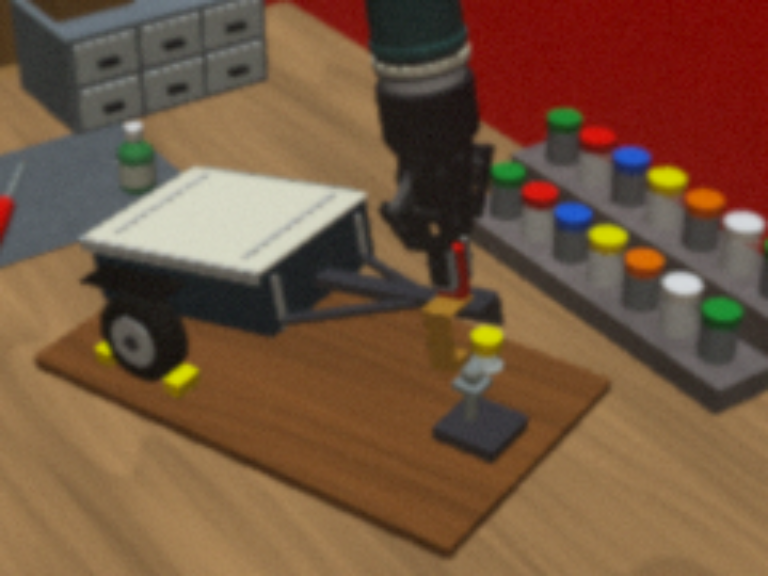

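I did the job in the order asked and handed it in at about 12.7 s. The arm is still gripping the latch paddle, with the coupler held about 50 mm above where it sat on the ball.

- **Lid:** I pushed it down with closed fingers until the tips stopped at a height of 136 mm while the push force rose to about 12 N. That is the given height of the shut lid's top. It still looks flat on the box in the last picture.
- **Latch:** I gripped the paddle across its thickness (the jaws read 13 mm on a 14 mm paddle) and pulled it about 11.5 mm towards the lid's free edge. The spring pulled back with about 6 N, and the hold stayed steady to the end.
- **Lift:** I tipped the tongue along its arc by about 10.4°. The fingers rose 49 mm, which puts the coupler about 50 mm up, and the network's view of the coupler agreed. The ball is bare below it in the last picture, and the arm was still (joint speeds at most 0.002 rad/s).
- **Other things:** the thinner jar has not moved between the first and last pictures. I did not measure the paint jars, tape roll, glue bottle and screwdriver again, but the arm went nowhere near the first two and only passed high above the cutting mat.

**Disagreements:**
- The wrist camera put the paddle about 4–5 mm away from where my fit of the board from the top and side cameras put it. I steered by the wrist camera, and the jaws closed centred on the paddle.
- As the jaws closed, they pressed down on the latch with about 6 N for a moment. Raising the grip by 1 mm brought that down to about 1.4 N.

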